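# Gauge a plastic bar against the flip stop of a sawing jig

### The arm

A 6-joint arm with a two-finger parallel gripper is mounted at the origin on a cart in front of the work surface, level with it; the furniture and walls round the work are solid. World frame = base frame: x ahead of the robot, y to its left, z up, the work surface at z = 0. Lengths are in mm, angles in rad, forces in N, time in s.
With the tool pointing down it reaches from about 400 to 925 mm from the base axis. Payload 12.5 kg.
Tool frame: the origin (TCP) lies on the front face of the gripper's body, between the roots of the fingers; the fingertips stand 78 mm ahead of it and the grasp point (between the pads) lies 59 mm ahead of it (env.nose_length is the distance from the TCP to the fingertips, in mm); z points along the fingers, y is the line along which they close (so a half turn about z gives the same grasp; the last joint's range is limited). The gripper opens to 95 mm and grips with 3 to 60 N. Pads are 20 mm wide; open, the fingers measure 119 mm over their backs; the gripper's body (75 mm by 180 mm) begins 59 mm behind the grasp point.
Start: joints at [1.109, 0.491, 1.559, -0, 1.092, -0.106], TCP at [217.694, 585.873, 292.261] pointing down, gripper open.
Joint ranges: [-3.1, 3.1], [-0.84, 2.19], [0.05, 2.79], [-1.13, 4.28], [0.06, 2.93], [-2.69, 2.69]. Speed limits (rad/s): [2.22, 2.22, 2.79, 3.14, 3.14, 3.14].

### API

Orientations are given as [roll, pitch, yaw] about the fixed x, y, z axes, in that order (R = Rz(yaw) Ry(pitch) Rx(roll)).
In Python, from cell import env gives the robot as it stands.
- The arm moves only by the tool jog_arm, never from a script. Its argument "motion" is a list of rows, each a list of 7 numbers: the turn, a rotation vector about the tool's x, y, z in degrees, then the shift along the tool's x, y, z in mm, then the finger opening in mm, from 0 to 95.1. In form: [[wx, wy, wz, x, y, z, hand], ...]. A call has 1 to 10 rows; each row shifts and turns the commanded pose from where the row before left it, along the tool's axes as they then stand; what a row does not reach is not made up. A row lasts 1/8 s, in which the tool goes at most 62.5 mm and 10.7 degrees, less where a joint would pass 70% of its speed; a pose out of reach is approached as far as the arm can. A call is refused whole if a number of a shift passes 62.5 or a number of a turn 10.7, either way. A call with a gripper value outside its range is refused whole. The fingers move at their own pace and stop on an object; the grip force is fixed at half the most. Time passes only in rows, so rows that do not move let the fingers close. It gives the time, the measured TCP pose, the force, the opening and the grip force at its end, in the units of the state.
- env.state(): the state, without advancing time (a new reading comes with each control period).
- env.read_camera(name): name is "scene" or "top" or "wrist"; returns a dict with "color" (420x560x3 uint8, red, green, blue), "z_map" (420x560 float32, mm along the optical axis (not along the pixel's ray), 0 where there is no reading), "camera_matrix" (3x3 intrinsics, pixels), "world_to_cam" (4x4, takes a point from world to camera coordinates). Camera axes: x right, y up, looking along -z (the intrinsics and any distortion apply to the point x, -y, -z); pixel columns grow to the right and rows downward; lengths in mm; the calibration is good to about 2 mm. A picture is of the moment at which its call begins.
- env.job_done(): hands the job in; it is judged then, once.
Trained networks look in the newest picture that a camera, given by its name, has taken for a name from the list of things; names that differ only in an ending like _2 or _b are one class to them, and where a whole thing is asked for, a point or a joint stands for the part that bears it (a point fixed in the world has none). Each returns a list of dicts, best first, with "score" (0 to 1); they miss things now and then, are a little off and sometimes report something else, mostly with a low value. They report only what shows in the picture. A call takes as long as a camera call.
- env.recognise(camera, thing): "location" ([column, row] in pixels, amid what is visible of it).
The state is a dict: "t": time; "joints": joint angles; "qvel": joint speeds; "tau": joint torques, N m; "eef_pos": TCP position; "tcp_rot": TCP orientation; "ft_force": force on the tool from outside, world axes, zero at the start; "moment": the same for the moment, N m; "opening": opening from 0.0 (shut) to 1.0 (fully open); "grip_force": force on a finger pad.
Only numpy, scipy, OpenCV 4.12 (cv2) and the standard library are available. Lean on these libraries where they do the work, as an engineer would, in place of code of your own. Each camera call takes 0.05 s, during which the arm holds its last target. There are 200 camera calls.

### The job

Set the green bar in the sawing jig to the length to be cut: flip the red stop down until it lies fully on the fence, then slide the bar slowly along the fence until its end meets the stop's screw pad and hold it there for a moment with a light but definite push of about 8 N (a hard push would spoil the stop's setting). Then flip the stop back up to upright or beyond, out of the saw's way, leaving the bar exactly where it was gauged, and leave everything else on the bench alone.

Things in the scene. Friction and masses are not known exactly. Their poses are not given: they have to be found in the camera images.
- jig: Fixed sawing jig: grey bed plate with an aluminium fence along its back. Origin on the worktop below the centre line of the bar's channel; y runs along the fence towards the stop, x from bar to fence, z up. Bed x -65 to 28 mm, y -140 to 200 mm, top z = 20 mm. Fence x 10 to 28 mm, y -80 to 200 mm, top z = 58 mm.
- saw_slot (a point): Middle of the 3 mm saw slot across bed and fence (jig y = 20 mm), on the bar's centre line at bed height. Two steel guide posts stand in front of the bar: jig x -52 to -38 mm, y 4 to 36 mm, top z = 42 mm.
- presser_mid (a point): Middle of the presser housing in front of the bar, 30 mm above the worktop: jig x -64 to -46 mm, y -81 to -9 mm, top z = 40 mm. Its white shoe (top z = 37 mm) is sprung against the bar with about 3 N and keeps it on the fence: the bar drags by 3 to 6 N when slid and stays where it is left.
- bar: Loose green square plastic bar, 20 x 230 x 20 mm, about 90 g, lying on the bed against the fence, under the presser shoe's push. Origin at the centre of its underside; y along its length, towards the stop.
- bar_end (a point): Centre of the bar's square end that is to meet the stop's pad (115 mm from the bar's middle along its y), 30 mm above the worktop. Axes as the bar's.
- bar_tail (a point): Centre of the bar's other end (115 mm from its middle against its y), 30 mm above the worktop. It stands out beyond the fence's end, also once gauged, so it is free on all sides and can be pushed along the fence.
- stop_carriage: Fixed aluminium clevis behind the fence that carries the red flip stop, clamped at a different place along the fence each time. Origin at jig x = 0, z = 0, in the mid-plane of the red leaf; axes as the jig's. It reaches x 28 to 69 mm, y -20 to 20 mm, z 24 to 76 mm in its own frame.
- stop_hinge (a point): Middle of the stop's hinge axis: 42 mm behind the bar's centre line, 64 mm above the worktop. The axis runs along the fence (jig y), so the stop keeps its place along the fence as it turns.
- stop_tab (a point): Grip point on the ribbed free end of the red leaf, on its centre line 88 mm from the hinge axis. The leaf is 14 mm wide along the fence, 12 mm thick and ends 104 mm from the hinge. The brass head of its screw, 16 mm across, stands out up to 46 mm from the leaf's mid-plane on the side away from the bar, level with the toe.
- stop_toe (a point): Toe of the red leaf, 42 mm from the hinge along the leaf and 34 mm below it when down (then on the bar's centre line); 14 mm wide along the fence. Its screw has a steel pad of 14 mm diameter facing the bar, 16 to 40 mm from this point along the fence: the screw's setting differs and is not reported, so the bar must find it by feel. Rigid; made for a push of 3 to 18 N.
- flip_stop (a joint): Angle of the red leaf, rad: 0 = fully down on the fence (level, pointing from the hinge to the front, toe in the bar's path); 1.57 upright; 1.85 end stop, leaning back. It starts raised (over 1.3). The hinge is stiff (about 0.1 N m): the leaf stays at any angle and about 2 N at the tab moves it.
- saw: Small back saw lying flat, wooden handle and brass-backed blade, 290 x 50 x 20 mm; origin near the handle's front end, its x towards the blade's tip. Bystander.
- offcut: Green square offcut, 20 x 62 x 20 mm, origin at its underside. Bystander.
- timer: White lab timer, 62 x 68 x 18 mm. Bystander.
- tape_roll: Roll of label tape lying flat, 63 mm across, 19 mm high. Bystander.
- marker_2: Black-capped white lab marker, 129 mm long, 18 mm thick. Bystander.
- beaker_glass: Empty glass beaker, 54 mm across, 70 mm high. Bystander.
- jar_amber_2: Small amber jar with a white cap, 53 mm across, 57 mm high. Bystander.

How it is judged (in metres and radians):
On the way, in this order (a step that is already met when the one before it is completed fails the run):
1. the red stop lies fully down on the fence (within 0.04 rad) (value of joint flip_stop below 0.04 rad), for 0.2 s.
2. with the stop down, the bar's end is held against its pad with at least 3 N for 0.3 s (value of joint flip_stop below 0.06 rad and contact force between bar and stop_carriage above 3 N), for 0.3 s.
3. the stop is raised again to about upright or beyond (over 1.3 rad) (value of joint flip_stop above 1.3 rad), for 0.2 s.
At the end, for the whole second after the job is handed in: The stop stands raised (over 1.3 rad) and still; the bar rests flat on the bed along the fence (within 2 mm, 0.02 rad); along the fence its end is within 1.5 mm of the face of the stop's screw pad (stop_screw_c0, a disc 6 mm thick, centre 3 mm behind its face) (value of joint flip_stop above 1.3 rad and velocity of joint flip_stop between -0.05 and 0.05 rad/s and y of stop_screw_c0 in the frame of bar_end between 0.0015 and 0.0045 m and x of bar in the frame of jig between -0.002 and 0.002 m and z of bar in the frame of jig below 0.022 m and angle between bar's own z axis and vertical below 0.03 rad and angle between the y axis of bar and the y axis of jig, either way round below 0.02 rad and linear speed of bar below 0.01 m/s); the robot touches nothing.
It fails at once if the bar is pressed on the stop with more than 18 N (contact force between bar and stop_carriage above 18 N).
It fails at once if the saw, offcut, timer, tape roll, marker, beaker or amber jar is moved by more than 20 mm (distance of any of saw, offcut, timer, tape_roll, marker_2, beaker_glass, jar_amber_2 from where it was at the start of the episode above 0.02 m).
It also fails if it takes over 67 s, if anything falls off the work surface, if the arm or the gripper's body presses on something with over 40 N, if the wrist force passes 120 N, or if a joint passes its speed limit or range.

## Working session

There is one attempt and no reset: what is moved stays moved. The work goes in short steps, Python scripts to look and compute and a tool call to move; the robot and the scene stay as the last step left them, time stands still between calls to the robot, and variables do not carry over. Pictures are saved under pics/ and viewed, at most 10 in all, crops included, and the job is handed in when it is done.

Besides the shell and the picture viewer there is one more tool, called after "Call:" as a command line: name --pt "numbers of a row" for each row, then --argument value for the rest. jog_arm: Moves the arm, as the interface text tells. Its arguments: {"type":"object","properties":{"motion":{"type":"array"}},"required":["motion"]}

```bash
ls; mkdir -p pics
cat > h.py <<'E'
from cell import env
import numpy as np, cv2
def cam(n,save=None):
    d=env.read_camera(n)
    if save: cv2.imwrite(save,d['color'][:,:,::-1])
    return d
def world(d,u,v,z=None):
    """pixel arrays -> world points from the depth map"""
    K=d['camera_matrix']; T=np.linalg.inv(d['world_to_cam'])
    u=np.asarray(u);v=np.asarray(v)
    Z=d['z_map'][v,u].astype(float)
    P=np.stack([(u-K[0,2])/K[0,0]*Z,-(v-K[1,2])/K[1,1]*Z,-Z,np.ones_like(Z)],-1)
    return (P@T.T)[...,:3]
E
python3 - <<'E'
from h import *
for n in ['top','scene']:
    d=cam(n,f'pics/{n}1.png'); print(n,d['world_to_cam'].round(3).tolist())
    for t in ['bar','bar_end','bar_tail','stop_tab','stop_hinge','stop_toe','stop_carriage','presser_mid','saw_slot','jig']:
        for r in env.recognise(n,t)[:1]:
            u,v=np.round(r['location']).astype(int); print(t,round(r['score'],2),u,v,world(d,u,v).round(1))
print(env.state())
E
```

```text
pics
top [[0.023, -1.0, 0.02, -26.913], [0.981, 0.027, 0.194, -512.135], [-0.194, 0.015, 0.981, -1465.208], [0.0, 0.0, 0.0, 1.0]]
bar 0.57 280 199 [563.6 -22.6  42.4]
bar_end 0.8 291 200 [562.1 -56.   39.6]
bar_tail 0.86 288 198 [568.  -46.8  39.7]
stop_tab 0.6 221 177 [607.6 151.2 114.1]
stop_hinge 0.83 221 174 [615.9 151.3 116.6]
stop_toe 0.6 220 179 [601.4 153.7 114.7]
stop_carriage 0.74 217 176 [608.5 162.2 120.4]
presser_mid 0.89 237 209 [534.  107.5  19.1]
saw_slot 0.91 241 206 [543.5  95.6  19.9]
jig 0.64 239 204 [549.6 101.9  19.8]
scene [[0.782, -0.624, 0.019, -404.881], [0.433, 0.564, 0.703, -274.225], [-0.449, -0.541, 0.711, -1354.776], [0.0, 0.0, 0.0, 1.0]]
bar 0.91 305 214 [557.2 -51.8  42.4]
bar_end 0.75 304 214 [555.7 -48.2  40.3]
bar_tail 0.69 305 216 [550.3 -59.9  43.4]
stop_tab 0.49 281 162 [610.5 154.8 115.9]
stop_hinge 0.83 281 163 [608.4 152.  114. ]
stop_toe 0.7 284 163 [622.5 151.7 107. ]
stop_carriage 0.82 281 168 [610.9 154.7  86.5]
presser_mid 0.87 282 198 [558.9  81.2  16.7]
saw_slot 0.81 279 195 [556.   95.8  22.8]
jig 0.67 279 196 [555.2  94.6  19. ]
{'t': 1.1, 'joints': array([ 1.10940023e+00,  4.90900364e-01,  1.55891784e+00, -2.86290694e-05,
        1.09169967e+00, -1.05588760e-01]), 'qvel': array([ 0.00046759, -0.00076821,  0.000174  , -0.00102697, -0.00122676,
        0.00142704]), 'tau': array([ 1.77117101e-03, -6.12483931e+01, -2.58419073e+01,  6.93251775e-02,
        4.47210786e-02, -2.99402768e-05]), 'eef_pos': array([217.69485985, 585.86424616, 292.2545653 ]), 'tcp_rot': array([3.14152097e+00, 3.31464997e-05, 2.78579851e+00]), 'ft_force': array([-0.21342653, -0.22159467,  0.09861996]), 'moment': array([ 0.02127821,  0.07661114, -0.03302239]), 'grip_force': 0.0, 'opening': 1.0032982490073845}
```

Run:
```python
import cv2
a=cv2.imread('pics/top1.png')[110:310,140:420]; cv2.imwrite('pics/top1c.png',cv2.resize(a,(784,560),interpolation=cv2.INTER_CUBIC))
a=cv2.imread('pics/scene1.png')[90:300,160:440]; cv2.imwrite('pics/scene1c.png',cv2.resize(a,(784,588),interpolation=cv2.INTER_CUBIC))
```

```text
(no output)
```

View pics/top1c.png

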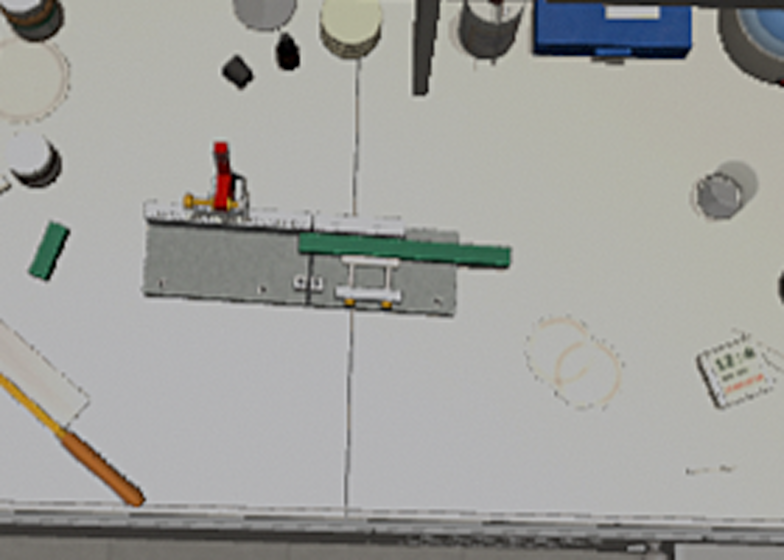

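View pics/scene1c.png

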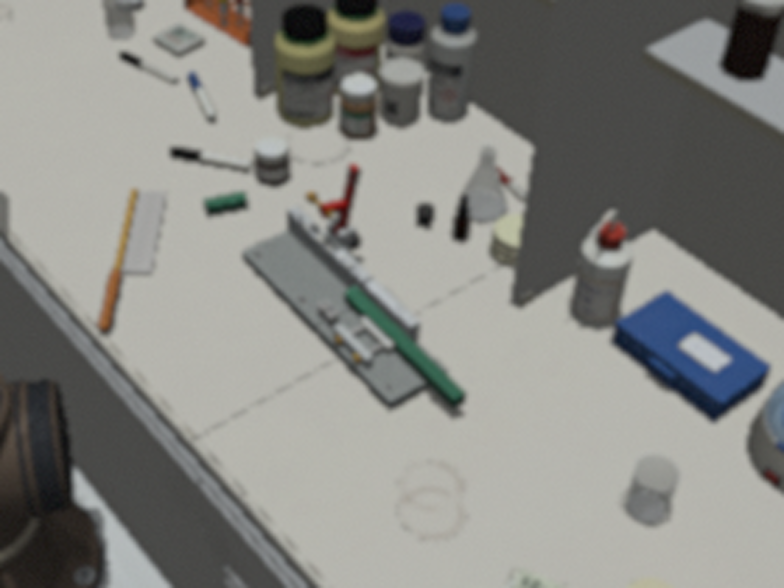

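The top crop shows the bar from about (300,243) to (510,257), with the tail at right. The red stop is raised at (222,145–210), with its brass screw head on the left. The scene crop agrees, and the area around the jig is clear. Next I'll fit the bar and leaf from colour and depth.

Run:
```python
from h import *
for n in ['top','scene']:
    d=cam(n); hsv=cv2.cvtColor(d['color'],cv2.COLOR_RGB2HSV)
    def pts(m):
        v,u=np.nonzero(m); return world(d,u,v)
    H,S,V=hsv[...,0],hsv[...,1],hsv[...,2]
    g=pts((H>60)&(H<95)&(S>90)); g=g[(abs(g[:,1]-20)<180)&(g[:,0]>480)&(g[:,0]<650)&(g[:,2]>36)&(g[:,2]<46)]
    c=g[:,:2].mean(0); w,E=np.linalg.eigh(np.cov(g[:,:2].T)); a=E[:,1]*np.sign(E[1,1])
    s=(g[:,:2]-c)@a; t=(g[:,:2]-c)@np.array([a[1],-a[0]])
    print(n,'bar',len(g),g.mean(0).round(1),'dir',a.round(4),'yaw',np.arctan2(-a[0],a[1]).round(4),'s',s.min().round(1),s.max().round(1),'t',np.percentile(t,[2,98]).round(1), 'ends',(c+a*s.min()).round(1),(c+a*s.max()).round(1))
    # jig frame on bar axis
    x=np.array([a[1],-a[0]])
    r=pts(((H<8)|(H>172))&(S>140)&(V>60)); r=r[(abs(r[:,1]-150)<60)&(r[:,0]>500)&(r[:,0]<720)&(r[:,2]>20)]
    R=np.c_[(r[:,:2]-c)@x,(r[:,:2]-c)@a,r[:,2]]
    R=R[np.argsort(R[:,2])]; print('red rel bar (x,y,z)',len(R)); print(R[::max(1,len(R)//18)].round(0).tolist())
    # everything in jig: fence top z 54..62
    v,u=np.mgrid[120:300,150:400]; P=world(d,u.ravel(),v.ravel())
    J=np.c_[(P[:,:2]-c)@x,(P[:,:2]-c)@a,P[:,2]]
    f=J[(abs(J[:,2]-58)<3)&(J[:,0]>0)&(J[:,0]<32)&(abs(J[:,1])<400)]
    print('fence x,y',np.percentile(f[:,0],[2,98]).round(1),np.percentile(f[:,1],[0.5,2,98,99.5]).round(1))
    b=J[(abs(J[:,2]-20)<3)&(J[:,0]>-70)&(J[:,0]<-20)&(abs(J[:,1])<400)]
    print('bed x,y',np.percentile(b[:,0],[2,98]).round(1),np.percentile(b[:,1],[0.5,99.5]).round(1), 'fit slope fence', np.polyfit(f[:,1],f[:,0],1).round(4))
```

```text
top bar 411 [566.3 -29.7  40.8] dir [0.0494 0.9988] yaw -0.0494 s -117.8 107.8 t [-9.1  9.9] ends [ 560.5 -147.4] [571.6  78. ]
red rel bar (x,y,z) 82
[[23.0, 190.0, 57.0], [33.0, 183.0, 111.0], [26.0, 182.0, 114.0], [46.0, 190.0, 115.0], [40.0, 189.0, 116.0], [37.0, 191.0, 117.0], [16.0, 184.0, 118.0], [13.0, 189.0, 119.0], [33.0, 188.0, 119.0], [13.0, 183.0, 121.0], [30.0, 188.0, 121.0], [18.0, 184.0, 122.0], [47.0, 192.0, 123.0], [47.0, 189.0, 123.0], [14.0, 191.0, 125.0], [51.0, 186.0, 132.0], [51.0, 191.0, 141.0], [56.0, 192.0, 161.0], [61.0, 189.0, 165.0], [64.0, 187.0, 167.0], [58.0, 183.0, 169.0]]
fence x,y [10.2 28.7] [ -1.4   2.5 272.3 274.6]
bed x,y [-64.5 -20.7] [-62.6 395.7] fit slope fence [-1.1300e-02  2.0643e+01]
scene bar 214 [560.4 -39.   40. ] dir [0.0609 0.9981] yaw -0.061 s -111.7 113.9 t [-10.3   9.3] ends [ 553.6 -150.5] [567.4  74.7]
red rel bar (x,y,z) 33
[[44.0, 197.0, 84.0], [39.0, 191.0, 85.0], [42.0, 195.0, 96.0], [46.0, 194.0, 99.0], [47.0, 196.0, 103.0], [40.0, 199.0, 108.0], [43.0, 197.0, 108.0], [39.0, 191.0, 110.0], [28.0, 194.0, 113.0], [43.0, 190.0, 113.0], [30.0, 192.0, 113.0], [34.0, 190.0, 113.0], [53.0, 197.0, 113.0], [49.0, 192.0, 114.0], [46.0, 194.0, 114.0], [28.0, 195.0, 116.0], [41.0, 194.0, 117.0], [46.0, 195.0, 118.0], [21.0, 191.0, 118.0], [52.0, 197.0, 119.0], [29.0, 190.0, 120.0], [23.0, 194.0, 120.0], [35.0, 192.0, 121.0], [16.0, 190.0, 121.0], [10.0, 194.0, 121.0], [19.0, 194.0, 122.0], [15.0, 196.0, 122.0], [12.0, 191.0, 122.0], [49.0, 193.0, 127.0], [51.0, 195.0, 130.0], [54.0, 193.0, 135.0], [58.0, 193.0, 161.0], [57.0, 192.0, 167.0]]
fence x,y [ 7.6 29.1] [  6.2   9.7 277.2 285.3]
bed x,y [-66.9 -21. ] [-368.9  396.6] fit slope fence [-1.6900e-02  2.0477e+01]
```

Call:
jog_arm --pt "0 0 -8.7 0 0 0 40" --pt "0 0 -8.7 0 0 0 40" --pt "0 0 0 -48 -55 -8 40"

```text
t: 1.58
eef_pos: [254.9, 538.0, 298.3]
tcp_rot: [-3.141, -0.0, 3.096]
ft_force: [1.4, -0.3, 0.6]
opening: 0.738
grip_force: 0.0
```

Call:
jog_arm --pt "0 0 0 -37 -43.5 -7.5 40" --pt "0 0 0 -37 -43.5 -7.5 40" --pt "0 0 0 -37 -43.5 -7.5 40" --pt "0 0 0 -37 -43.5 -7.5 40" --pt "0 0 0 -37 -43.5 -7.5 40" --pt "0 0 0 -37 -43.5 -7.5 40" --pt "0 0 0 -37 -43.5 -7.5 40" --pt "0 0 0 -37 -43.5 -7.5 40" --pt "0 0 0 -37 -43.5 -7.5 40" --pt "0 0 0 0 0 0 40"

```text
t: 2.82
eef_pos: [570.0, 125.8, 366.6]
tcp_rot: [-3.141, 0.001, 3.085]
ft_force: [-0.7, 0.4, -1.2]
opening: 0.418
grip_force: 0.0
```

Run:
```python
from h import *
d=cam('wrist','pics/w1.png'); s=env.state(); print(s['t'],s['eef_pos'],s['tcp_rot'],s['ft_force'],d['world_to_cam'].round(3).tolist(),d['camera_matrix'].tolist())
```

```text
2.875 [568.80461515 127.33321323 366.30550219] [ 3.14144929e+00 -2.62699842e-04  3.08672400e+00] [-0.12510817  0.10623127 -0.02707814] [[0.056, 0.998, -0.001, -157.751], [-0.959, 0.053, -0.277, 591.617], [-0.277, 0.016, 0.961, -307.299], [0.0, 0.0, 0.0, 1.0]] [[368.77479883263953, 0.0, 280.2439667702293], [0.0, 368.77479883263953, 218.4404919756068], [0.0, 0.0, 1.0]]
```

View pics/w1.png

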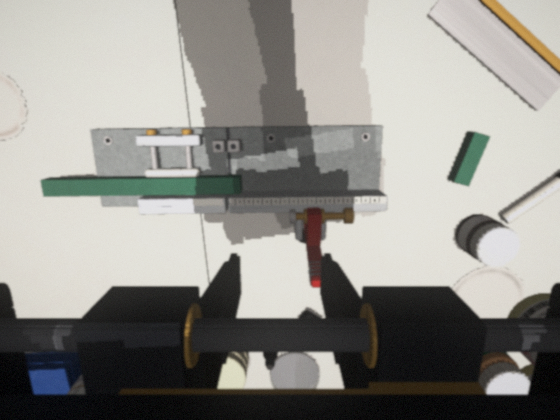

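The wrist view shows the bar from (43,187) to (241,185) and the raised leaf from (314,215) to (317,283). The screw head is at (348,216) and the pad side at about (293,217). I'll measure these in 3D.

Run:
```python
from h import *
d=cam('wrist'); hsv=cv2.cvtColor(d['color'],cv2.COLOR_RGB2HSV); H,S,V=[hsv[...,i] for i in range(3)]
vv,uu=np.mgrid[0:420,0:560]; P=world(d,uu,vv)
g=(H>60)&(H<95)&(S>90)&(uu<260)&(vv>160)&(vv<210)&(abs(P[...,2]-40)<4)
q=P[g]; c,(w,h),ang=cv2.minAreaRect(q[:,:2].astype(np.float32)); print('rect',c,w,h,ang,'z',np.median(q[:,2]))
def yawfit(m,lab):
    q=P[m][:,:2]; c=q.mean(0); w,E=np.linalg.eigh(np.cov(q.T)); a=E[:,1]*np.sign(E[1,1]); print(lab,len(q),c.round(1),'yaw',np.arctan2(-a[0],a[1]).round(4)); return c,a
c,a=yawfit(g,'bar')
# jig frame: fence top
a0=a; x0=np.array([a[1],-a[0]])
J=np.concatenate([np.stack([(P[...,:2]-c)@x0,(P[...,:2]-c)@a0],-1),P[...,2:]],-1)
f=(abs(J[...,2]-58)<4)&(J[...,0]>5)&(J[...,0]<32)&(J[...,1]>-20)&(J[...,1]<300)
yawfit(f,'fence')
print('fence',np.percentile(J[f][:,0],[1,99]).round(1),np.percentile(J[f][:,1],[.5,99.5]).round(1))
b=(abs(J[...,2]-20)<4)&(J[...,0]>-75)&(J[...,0]<-14)&(abs(J[...,1])<330)
print('bed',np.percentile(J[b][:,0],[.5,99]).round(1),np.percentile(J[b][:,1],[.5,99.5]).round(1),np.median(J[b][:,2]))
s=J[g]; print('bar y',np.percentile(s[:,1],[.3,99.7]).round(1),'x',np.percentile(s[:,0],[1,99]).round(1))
r=((H<8)|(H>172))&(S>120)&(uu>290)&(uu<335)&(vv>195)&(vv<295)
R=J[r]; W=P[r]; t=R[:,2]>135
print('leaf y',np.percentile(R[t][:,1],[2,50,98]).round(1),'n',t.sum(),'top world',np.median(W[W[:,2]>150],0).round(1), W[:,2].max())
# row through screw
for v in (213,216,219):
    print(v,[(u,*J[v,u].round(0).astype(int),*d['color'][v,u]) for u in range(286,358,4)])
```

```text
rect (564.7142944335938, -19.590240478515625) 186.2506561279297 17.4897518157959 87.3787612915039 z 40.2846065414264
bar 793 [564.7 -10. ] yaw -0.0523
fence 3767 [589.  104.6] yaw -0.0398
fence [ 9.3 28.2] [-18.8 254.3]
bed [-65.4 -14.6] [-82.3 253.8] 20.19436818900502
bar y [-96.7  81.9] x [-7.7  8.8]
leaf y [158.3 167.9 172.4] n 119 top world [633.9 154.5 165.8] 458.974469697881
213 [(286, np.int64(27), np.int64(144), np.int64(57), np.uint8(96), np.uint8(97), np.uint8(94)), (290, np.int64(11), np.int64(147), np.int64(115), np.uint8(83), np.uint8(78), np.uint8(75)), (294, np.int64(27), np.int64(153), np.int64(58), np.uint8(81), np.uint8(77), np.uint8(77)), (298, np.int64(27), np.int64(158), np.int64(58), np.uint8(84), np.uint8(80), np.uint8(79)), (302, np.int64(12), np.int64(159), np.int64(112), np.uint8(74), np.uint8(65), np.uint8(53)), (306, np.int64(12), np.int64(163), np.int64(113), np.uint8(64), np.uint8(40), np.uint8(32)), (310, np.int64(12), np.int64(167), np.int64(115), np.uint8(62), np.uint8(30), np.uint8(29)), (314, np.int64(11), np.int64(170), np.int64(117), np.uint8(62),
[... 3626 characters left out ...]
5), np.uint8(88), np.uint8(71), np.uint8(47)), (330, np.int64(18), np.int64(186), np.int64(115), np.uint8(91), np.uint8(73), np.uint8(52)), (334, np.int64(18), np.int64(190), np.int64(115), np.uint8(90), np.uint8(73), np.uint8(52)), (338, np.int64(18), np.int64(194), np.int64(115), np.uint8(93), np.uint8(76), np.uint8(53)), (342, np.int64(17), np.int64(198), np.int64(116), np.uint8(81), np.uint8(65), np.uint8(46)), (346, np.int64(16), np.int64(201), np.int64(120), np.uint8(101), np.uint8(81), np.uint8(54)), (350, np.int64(16), np.int64(205), np.int64(120), np.uint8(98), np.uint8(79), np.uint8(54)), (354, np.int64(51), np.int64(234), np.int64(-1), np.uint8(226), np.uint8(225), np.uint8(216))]
```

Call:
jog_arm --pt "0 0 0 -29 15.6 48 40" --pt "0 0 0 -28.5 15.6 48 40" --pt "0 0 0 0 0 20 40" --pt "0 0 0 0 0 20 40" --pt "0 0 0 0 0 20 40" --pt "0 0 0 0 0 0 40"

```text
t: 3.68
eef_pos: [626.1, 158.1, 209.4]
tcp_rot: [-3.141, -0.003, 3.091]
ft_force: [-0.5, -0.4, 0.1]
opening: 0.418
grip_force: 0.0
```

```bash
cat >> h.py <<'E'
C=np.array([564.7,-10.]); YAW=-.0523
A=np.array([-np.sin(YAW),np.cos(YAW)]); X=np.array([A[1],-A[0]])
def rel(p): p=np.asarray(p); q=p[:2]-C; return np.array([q@X,q@A,p[2]])
E
python3 - <<'E'
from h import *
cam('wrist','pics/w2.png'); s=env.state(); print(s['t'],s['eef_pos'],rel(s['eef_pos']),s['tcp_rot'],s['ft_force'])
E
```

```text
3.725 [626.63087254 157.979523   210.55533019] [ 53.06486787 170.98734724 210.55533019] [ 3.14158947e+00 -9.26805231e-04  3.09088051e+00] [0.31184432 0.58560351 0.53988709]
```

View pics/w2.png

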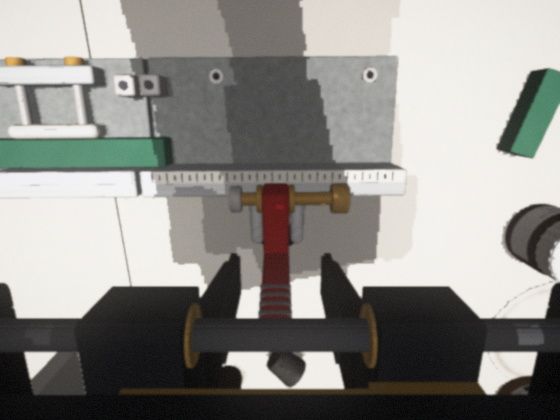

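The ribbed tab (260–291, 285–330) sits between the fingers, about 2 mm left of centre. I'll close on it.

Call:
jog_arm --pt "0 0 0 0 -2 0 40" --pt "0 0 0 0 0 0 5" --pt "0 0 0 0 0 0 5" --pt "0 0 0 0 0 0 5" --pt "0 0 0 0 0 0 5"

```text
t: 4.35
eef_pos: [627.2, 155.5, 210.8]
tcp_rot: [3.14, 0.001, 3.09]
ft_force: [-0.0, 4.1, 1.7]
opening: 0.143
grip_force: 30.0
```

Run:
```python
from h import *
s=env.state(); r=rel(s['eef_pos']); print(r,s['opening']*95,s['grip_force'],s['ft_force'],s['tcp_rot'])
g=r-[0,0,59]; x,z=g[0],g[2]; h=np.array([42,64]); th=np.arctan2(z-64,42-x); R=np.hypot(z-64,42-x); print('th',th,'R',R)
# chords with the tool vertical: tool x=-dx, tool z=-dz
p=np.array([x,z])
for t in np.linspace(th,0,16)[1:]:
    q=np.array([42-88*np.cos(t),64+88*np.sin(t)]); print(round(t,2),(-(q-p)).round(1)); p=q
```

```text
[ 53.77475502 168.51291312 210.79065354] 13.62931028337659 30.004490911960602 [-0.04289304  4.08937344  1.71703815] [3.14046878e+00 5.47958401e-04 3.08957254e+00]
th 1.704123754942662 R 88.57676729709594
1.59 [10.  -0.2]
1.48 [10.   0.4]
1.36 [9.9 1.5]
1.25 [9.6 2.6]
1.14 [9.3 3.7]
1.02 [8.8 4.7]
0.91 [8.2 5.7]
0.8 [7.5 6.6]
0.68 [6.7 7.4]
0.57 [5.8 8.1]
0.45 [4.9 8.7]
0.34 [3.9 9.2]
0.23 [2.8 9.6]
0.11 [1.7 9.8]
0.0 [ 0.6 10. ]
```

Call:
jog_arm --pt "0 0 0 10 -0.2 0 5" --pt "0 0 0 0 0 0 5"

```text
t: 4.6
eef_pos: [617.9, 155.9, 211.5]
tcp_rot: [3.14, 0.004, 3.09]
ft_force: [4.6, 4.3, 1.3]
opening: 0.143
grip_force: 30.0
```

Call:
jog_arm --pt "0 0 0 10 0 0.4 5" --pt "0 0 0 9.9 0 1.5 5" --pt "0 0 0 9.6 0 2.6 5" --pt "0 0 0 9.3 0 3.7 5" --pt "0 0 0 8.8 0 4.7 5" --pt "0 0 0 8.2 0 5.7 5" --pt "0 0 0 7.5 0 6.6 5"

```text
t: 5.48
eef_pos: [553.5, 158.8, 187.3]
tcp_rot: [3.141, 0.001, 3.09]
ft_force: [-9.7, 1.6, 20.1]
opening: 0.14
grip_force: 30.0
```

```bash
cat > th.py <<'E'
from h import *
s=env.state(); r=rel(s['eef_pos']); x,z=r[0],r[2]-59
print(s['t'],r.round(2),'th',np.arctan2(z-64,42-x).round(3),'R',np.hypot(z-64,42-x).round(1),s['opening']*95,s['grip_force'],s['ft_force'].round(1),s['moment'].round(2),s['tcp_rot'].round(4))
E
python3 th.py
```

```text
5.475 [-20.06 168.   187.34] th 0.803 R 89.4 13.271991839719526 30.024462640285492 [-9.7  1.6 20.1] [0.32 1.11 0.03] [3.1408e+00 1.4000e-03 3.0896e+00]
```

Call:
jog_arm --pt "0 0 0 6.4 0 7.4 5" --pt "0 0 0 5.8 0 8.1 5" --pt "0 0 0 4.9 0 8.7 5" --pt "0 0 0 3.9 0 9.2 5" --pt "0 0 0 2.8 0 9.6 5" --pt "0 0 0 0.7 0 8 5" --pt "0 0 0 0.2 0 4 5" --pt "0 0 0 0 0 0 5"

```text
t: 6.48
eef_pos: [526.9, 159.9, 129.7]
tcp_rot: [-3.141, -0.006, 3.09]
ft_force: [-11.8, 3.5, 4.8]
opening: 0.142
grip_force: 30.0
```

```bash
python3 th.py
```

```text
6.475 [-46.68 167.73 129.74] th 0.076 R 88.9 13.45731505178548 30.0179922580719 [-11.8   3.5   4.8] [0.62 1.75 0.25] [-3.1407 -0.0062  3.0902]
```

Call:
jog_arm --pt "0 0 0 0 0 3 5" --pt "0 0 0 0 0 3 5" --pt "0 0 0 0 0 0 5"

```text
t: 6.85
eef_pos: [526.8, 160.0, 123.8]
tcp_rot: [-3.141, -0.006, 3.09]
ft_force: [-12.9, 2.9, 3.6]
opening: 0.144
grip_force: 30.0
```

Call:
jog_arm --pt "0 0 0 0 0 2 5" --pt "0 0 0 0 0 0 5"

```text
t: 7.1
eef_pos: [526.8, 160.0, 121.9]
tcp_rot: [-3.141, -0.006, 3.09]
ft_force: [-13.3, 3.4, 3.6]
opening: 0.143
grip_force: 30.0
```

```bash
python3 th.py
```

```text
7.1 [-46.69 167.76 121.85] th -0.013 R 88.7 13.57691381756053 30.00575065612793 [-13.3   3.4   3.6] [0.62 1.71 0.19] [-3.1407 -0.0061  3.0902]
```

Call:
jog_arm --pt "0 0 0 0 0 1.5 5" --pt "0 0 0 0 0 0 5"

```text
t: 7.35
eef_pos: [526.9, 160.0, 120.4]
tcp_rot: [-3.141, -0.006, 3.09]
ft_force: [-13.0, 3.5, 3.7]
opening: 0.144
grip_force: 30.0
```

Call:
jog_arm --pt "0 0 0 0 0 1.5 5" --pt "0 0 0 0 0 0 5"

```text
t: 7.6
eef_pos: [526.9, 160.0, 118.9]
tcp_rot: [-3.141, -0.006, 3.09]
ft_force: [-12.8, 4.1, 3.5]
opening: 0.142
grip_force: 30.0
```

```bash
python3 - <<'E'
from h import *
d=cam('wrist','pics/w3.png')
d=cam('scene'); hsv=cv2.cvtColor(d['color'],cv2.COLOR_RGB2HSV);H,S,V=[hsv[...,i] for i in range(3)]
v,u=np.nonzero(((H<8)|(H>172))&(S>120)); P=world(d,u,v); J=np.array([rel(p) for p in P])
J=J[(abs(J[:,1]-168)<25)&(J[:,0]>-80)&(J[:,0]<90)&(J[:,2]>10)]; J=J[np.argsort(J[:,0])]; print(J.round(0).tolist())
E
python3 th.py
```

```text
[[-64.0, 163.0, 80.0], [-63.0, 164.0, 84.0], [-62.0, 160.0, 77.0], [-62.0, 159.0, 87.0], [-61.0, 154.0, 86.0], [-60.0, 155.0, 90.0], [-60.0, 162.0, 89.0], [-59.0, 163.0, 78.0], [-59.0, 170.0, 83.0], [-55.0, 177.0, 61.0]]
7.7 [-46.6  167.75 118.89] th -0.046 R 88.7 13.770585063531273 30.005124807357788 [-12.7   3.2   3.5] [0.62 1.62 0.17] [-3.1407 -0.0058  3.0902]
```

View pics/w3.png

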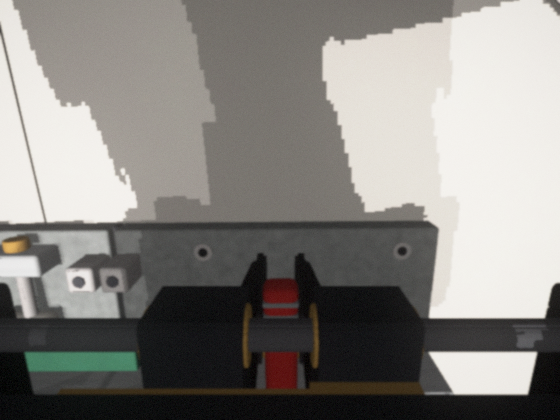

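The leaf tip is visible between the fingers at (280,285). I'll measure its height with the wrist depth.

```bash
cat > leaf.py <<'E'
from h import *
d=cam('wrist'); hsv=cv2.cvtColor(d['color'],cv2.COLOR_RGB2HSV);H,S,V=[hsv[...,i] for i in range(3)]
v,u=np.nonzero(((H<8)|(H>172))&(S>120)); P=world(d,u,v); J=np.array([rel(p) for p in P])
J=J[(abs(J[:,1]-168)<12)&(J[:,2]>10)&(J[:,2]<170)]
for lo in range(-75,45,8):
    k=J[(J[:,0]>=lo)&(J[:,0]<lo+8)]
    if len(k): print(lo+4,len(k),np.percentile(k[:,2],[5,50,95]).round(1),np.median(k[:,1]).round(1))
E
python3 leaf.py
```

```text
-71 8 [153.9 154.9 155.9] 173.0
-63 478 [76.4 80.9 84.2] 168.5
-55 499 [79.4 83.8 85.2] 168.3
-47 141 [ 81.3  83.2 113.4] 168.3
-39 2 [ 99.2 104.  108.8] 177.0
-31 232 [79.  80.3 81.2] 168.7
-23 451 [77.8 79.3 80.3] 168.8
-15 422 [76.8 78.2 79.2] 168.8
-7 54 [75.2 77.1 78.1] 168.3
```

Call:
jog_arm --pt "0 0 0 0 0 0 40" --pt "0 0 0 0 0 0 40" --pt "0 0 0 0 0 -28 40" --pt "0 0 0 0 0 -28 40" --pt "0 0 0 0 0 0 0" --pt "0 0 0 0 0 0 0" --pt "0 0 0 0 0 0 0"

```text
t: 8.62
eef_pos: [529.0, 159.7, 174.4]
tcp_rot: [-3.141, -0.001, 3.089]
ft_force: [0.3, -0.4, 0.4]
opening: 0.159
grip_force: 0.0
```

Call:
jog_arm --pt "0 0 0 0 0 8 0" --pt "0 0 0 0 0 6 0" --pt "0 0 0 0 0 6 0" --pt "0 0 0 0 0 4 0" --pt "0 0 0 0 0 1 0"

```text
t: 9.25
eef_pos: [529.2, 159.8, 150.0]
tcp_rot: [-3.142, -0.0, 3.09]
ft_force: [-0.0, -0.5, 0.2]
opening: 0.006
grip_force: 0.3
```

```bash
python3 th.py; python3 leaf.py
```

```text
9.25 [-44.31 167.67 150.  ] th 0.303 R 90.4 0.5335874429916524 0.2749416652295622 [-0.  -0.5  0.2] [ 0.04  0.1  -0.03] [-3.1415e+00 -4.0000e-04  3.0896e+00]
-63 262 [65.9 70.7 72.8] 168.2
-55 250 [ 70.7  73.6 161. ] 168.2
-47 56 [ 98.2  99.9 146.1] 168.3
-39 41 [100.1 102.1 147. ] 168.3
-31 3 [126.9 127.5 127.6] 167.9
1 9 [70.2 70.9 72. ] 168.2
9 61 [70.  71.  71.5] 168.2
17 117 [69.9 70.6 71.5] 168.2
25 27 [69.7 70.3 70.9] 167.1
```

Call:
jog_arm --pt "0 0 0 0 0 1 0" --pt "0 0 0 0 0 1 0" --pt "0 0 0 0 0 0 0"

```text
t: 9.68
eef_pos: [529.3, 159.8, 148.4]
tcp_rot: [3.141, 0.0, 3.09]
ft_force: [-0.3, -0.2, -0.3]
opening: 0.004
grip_force: 0.0
```

Call:
jog_arm --pt "0 0 0 0 0 0.5 0" --pt "0 0 0 0 0 0 0"

```text
t: 9.93
eef_pos: [529.3, 159.8, 147.9]
tcp_rot: [3.141, 0.0, 3.089]
ft_force: [-0.1, 0.4, 2.2]
opening: 0.004
grip_force: 0.5
```

Call:
jog_arm --pt "0 0 0 0 0 0.5 0" --pt "0 0 0 0 0 0 0"

```text
t: 10.18
eef_pos: [529.3, 159.8, 147.8]
tcp_rot: [3.141, 0.0, 3.089]
ft_force: [-1.2, -0.1, 7.7]
opening: 0.005
grip_force: 3.5
```

Call:
jog_arm --pt "0 0 0 0 0 0.6 0" --pt "0 0 0 0 0 0 0" --pt "0 0 0 0 0 0 0"

```text
t: 10.55
eef_pos: [529.3, 159.8, 147.8]
tcp_rot: [3.141, 0.001, 3.09]
ft_force: [-3.8, -0.7, 13.8]
opening: 0.007
grip_force: 6.7
```

Call:
jog_arm --pt "0 0 0 0 0 -50 0" --pt "0 0 0 -7.5 -58 0 0" --pt "0 0 0 -7.5 -58 0 0" --pt "0 0 0 -7.5 -58 0 0" --pt "0 0 0 -7.5 -58 0 0" --pt "0 0 0 -7.5 -58 0 0" --pt "0 0 0 -7.5 -58 0 0" --pt "0 0 0 0 0 0 0"

```text
t: 11.55
eef_pos: [556.0, -193.7, 196.4]
tcp_rot: [-3.141, 0.001, 3.085]
ft_force: [0.4, 0.6, 0.1]
opening: 0.002
grip_force: 0.0
```

```bash
python3 th.py
python3 - <<'E'
from h import *
d=cam('wrist','pics/w4.png'); hsv=cv2.cvtColor(d['color'],cv2.COLOR_RGB2HSV);H,S,V=[hsv[...,i] for i in range(3)]
v,u=np.nonzero((H>60)&(H<95)&(S>80)); J=np.array([rel(p) for p in world(d,u,v)]); J=J[(abs(J[:,2]-40)<5)&(abs(J[:,0])<15)]
print(len(J),J.min(0),J.max(0),np.percentile(J[:,1],[.5,1,5]))
E
```

```text
11.55 [   0.95 -183.91  196.41] th 1.061 R 84.1 0.22068395007531827 0.0 [0.4 0.6 0.1] [ 0.04  0.01 -0.02] [-3.1412e+00  6.0000e-04  3.0852e+00]
4462 [  -8.97208169 -139.77180132   35.58593682] [11.3926564  16.23967782 42.83071536] [-138.50012417 -137.46876312 -120.55883945]
```

View pics/w4.png

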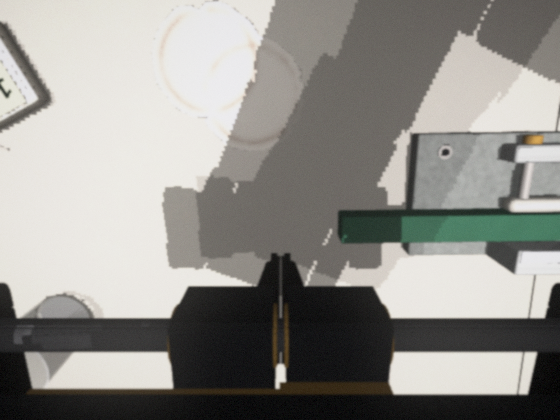

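The bar's tail end is at column 340, rows 212–242. Its depth puts it at y_rel ≈ -140, clear on all sides. I'll lower behind it.

Call:
jog_arm --pt "0 0 0 0 0 46 0" --pt "0 0 0 0 0 46 0" --pt "0 0 0 0 14 0 0" --pt "0 0 0 0 12 0 0" --pt "0 0 0 0 0 0 0"

```text
t: 12.22
eef_pos: [558.2, -162.7, 106.7]
tcp_rot: [-3.141, 0.002, 3.092]
ft_force: [-0.3, -0.5, 0.2]
opening: 0.004
grip_force: 0.0
```

Call:
jog_arm --pt "0 0 0 0 2 0 0" --pt "0 0 0 0 2 0 0" --pt "0 0 0 0 2 0 0" --pt "0 0 0 0 2 0 0"

```text
t: 12.72
eef_pos: [557.9, -156.7, 104.9]
tcp_rot: [-3.141, 0.001, 3.09]
ft_force: [-0.2, -6.8, 1.7]
opening: 0.008
grip_force: 3.5
```

Call:
jog_arm --pt "0 0 0 0 2 0 0" --pt "0 0 0 0 2 0 0" --pt "0 0 0 0 2 0 0" --pt "0 0 0 0 2 0 0"

```text
t: 13.22
eef_pos: [558.3, -149.0, 104.9]
tcp_rot: [-3.141, 0.0, 3.089]
ft_force: [-2.3, -7.6, 2.3]
opening: 0.004
grip_force: 3.7
```

```bash
python3 th.py
```

```text
13.225 [   0.88 -139.15  104.88] th -0.415 R 44.9 0.37897166590536663 3.6840619146823883 [-2.3 -7.6  2.3] [-1.23  0.33 -0.02] [-3.1406e+00  5.0000e-04  3.0893e+00]
```

Call:
jog_arm --pt "0 0 0 0 2 0 0" --pt "0 0 0 0 2 0 0" --pt "0 0 0 0 2 0 0" --pt "0 0 0 0 2 0 0" --pt "0 0 0 0 2 0 0" --pt "0 0 0 0 2 0 0" --pt "0 0 0 0 2 0 0" --pt "0 0 0 0 2 0 0" --pt "0 0 0 0 2 0 0" --pt "0 0 0 0 2 0 0"

```text
t: 14.48
eef_pos: [559.3, -129.1, 104.9]
tcp_rot: [-3.141, 0.0, 3.089]
ft_force: [-2.5, -8.8, 2.2]
opening: 0.005
grip_force: 4.1
```

Call:
jog_arm --pt "0 0 0 0 2 0 0" --pt "0 0 0 0 2 0 0" --pt "0 0 0 0 2 0 0" --pt "0 0 0 0 2 0 0" --pt "0 0 0 0 2 0 0" --pt "0 0 0 0 2 0 0" --pt "0 0 0 0 1 0 0" --pt "0 0 0 0 1 0 0" --pt "0 0 0 0 0.5 0 0"

```text
t: 15.6
eef_pos: [559.9, -114.6, 104.9]
tcp_rot: [-3.141, -0.0, 3.089]
ft_force: [-2.9, -8.2, 1.9]
opening: 0.0
grip_force: 4.5
```

```bash
python3 th.py
python3 - <<'E'
from h import *
for n in('top','scene'):
    d=cam(n); hsv=cv2.cvtColor(d['color'],cv2.COLOR_RGB2HSV);H,S,V=[hsv[...,i] for i in range(3)]
    v,u=np.nonzero((H>60)&(H<95)&(S>80)); J=np.array([rel(p) for p in world(d,u,v)]); k=(abs(J[:,2]-40)<6)&(abs(J[:,0])<18)&(abs(J[:,1])<180); J=J[k]
    print(n,len(J),J.min(0).round(1),J.max(0).round(1))
    if n=='top': a=d['color'][170:230,190:300,::-1]; cv2.imwrite('pics/t5.png',cv2.resize(a,None,fx=7,fy=7,interpolation=cv2.INTER_CUBIC))
E
```

```text
15.6 [   0.68 -104.75  104.86] th -0.414 R 45.1 0.009851363098473637 4.476046903291717 [-2.9 -8.2  1.9] [-1.5   0.57 -0.01] [-3.1407e+00 -1.0000e-04  3.0895e+00]Traceback (most recent call last):
  File "<stdin>", line 5, in <module>
    return umr_minimum(a, axis, None, out, keepdims, initial, where)
ValueError: zero-size array to reduction operation minimum which has no identity
```

Call:
jog_arm --pt "0 0 0 0 1 0 0" --pt "0 0 0 0 1 0 0" --pt "0 0 0 0 1 0 0" --pt "0 0 0 0 1 0 0" --pt "0 0 0 0 0.5 0 0"

```text
t: 16.27
eef_pos: [560.1, -110.2, 104.9]
tcp_rot: [-3.141, -0.0, 3.089]
ft_force: [-2.6, -8.4, 2.0]
opening: 0.003
grip_force: 4.6
```

Call:
jog_arm --pt "0 0 0 0 0.5 0 0" --pt "0 0 0 0 0.5 0 0" --pt "0 0 0 0 0.3 0 0"

```text
t: 16.65
eef_pos: [560.1, -108.9, 104.9]
tcp_rot: [-3.141, -0.0, 3.089]
ft_force: [-4.2, -8.2, 2.0]
opening: 0.006
grip_force: 4.7
```

Call:
jog_arm --pt "0 0 0 0 0.5 0 0" --pt "0 0 0 0 0.5 0 0" --pt "0 0 0 0 0.3 0 0"

```text
t: 17.02
eef_pos: [560.2, -107.6, 104.8]
tcp_rot: [-3.141, -0.0, 3.089]
ft_force: [-3.2, -9.1, 1.6]
opening: 0.003
grip_force: 4.7
```

Call:
jog_arm --pt "0 0 0 0 0.4 0 0" --pt "0 0 0 0 0.4 0 0" --pt "0 0 0 0 0.3 0 0"

```text
t: 17.4
eef_pos: [560.3, -106.5, 104.9]
tcp_rot: [-3.141, -0.0, 3.089]
ft_force: [-3.3, -9.3, 2.7]
opening: 0.006
grip_force: 4.7
```

Call:
jog_arm --pt "0 0 0 0 0.4 0 0" --pt "0 0 0 0 0.3 0 0" --pt "0 0 0 0 0.3 0 0"

```text
t: 17.77
eef_pos: [560.3, -105.5, 104.8]
tcp_rot: [-3.141, -0.0, 3.089]
ft_force: [-3.0, -9.6, 3.5]
opening: 0.002
grip_force: 4.8
```

Call:
jog_arm --pt "0 0 0 0 0.3 0 0" --pt "0 0 0 0 0.3 0 0"

```text
t: 18.02
eef_pos: [560.3, -104.9, 104.9]
tcp_rot: [-3.141, -0.0, 3.089]
ft_force: [-3.8, -9.3, 2.4]
opening: 0.008
grip_force: 4.8
```

Call:
jog_arm --pt "0 0 0 0 0.4 0 0" --pt "0 0 0 0 0.3 0 0" --pt "0 0 0 0 0.3 0 0"

```text
t: 18.4
eef_pos: [560.4, -103.9, 104.9]
tcp_rot: [-3.141, -0.0, 3.089]
ft_force: [-3.9, -8.7, 3.3]
opening: 0.005
grip_force: 4.8
```

Call:
jog_arm --pt "0 0 0 0 0.4 0 0" --pt "0 0 0 0 0.3 0 0" --pt "0 0 0 0 0.3 0 0"

```text
t: 18.77
eef_pos: [560.4, -102.9, 104.9]
tcp_rot: [-3.141, -0.0, 3.089]
ft_force: [-3.6, -8.5, 2.9]
opening: 0.005
grip_force: 4.8
```

Call:
jog_arm --pt "0 0 0 0 0.4 0 0" --pt "0 0 0 0 0.3 0 0" --pt "0 0 0 0 0.3 0 0"

```text
t: 19.15
eef_pos: [560.5, -102.4, 104.9]
tcp_rot: [-3.14, -0.0, 3.09]
ft_force: [-4.9, -15.0, 2.8]
opening: -0.0
grip_force: 7.7
```

Contact: the force rose by about 6 N over the 9 N drag. I'll nudge to about 8 N and hold.

Call:
jog_arm --pt "0 0 0 0 0.2 0 0" --pt "0 0 0 0 0 0 0" --pt "0 0 0 0 0 0 0" --pt "0 0 0 0 0 0 0" --pt "0 0 0 0 0 0 0"

```text
t: 19.77
eef_pos: [560.5, -102.4, 104.9]
tcp_rot: [-3.14, -0.0, 3.089]
ft_force: [-5.6, -15.4, 3.2]
opening: 0.003
grip_force: 7.7
```

Call:
jog_arm --pt "0 0 0 0 -1 0 0" --pt "0 0 0 0 -4 0 0" --pt "0 0 0 0 -15 0 0" --pt "0 0 0 0 0 -50 0" --pt "0 0 0 0 0 -50 40" --pt "0 0 0 8 55 -10 40" --pt "0 0 0 8 55 0 40" --pt "0 0 0 8 55 0 40" --pt "0 0 0 8 55 0 40" --pt "0 0 0 8 55 0 40"

```text
t: 21.02
eef_pos: [534.1, 157.2, 214.9]
tcp_rot: [3.141, 0.0, 3.089]
ft_force: [1.5, 0.6, 0.4]
opening: 0.416
grip_force: 0.0
```

Call:
jog_arm --pt "0 0 0 4 0 0 40" --pt "0 0 0 0 0 0 40"

```text
t: 21.28
eef_pos: [530.0, 155.7, 214.7]
tcp_rot: [-3.141, -0.0, 3.09]
ft_force: [-0.1, -0.2, 0.1]
opening: 0.422
grip_force: 0.0
```

```bash
python3 th.py; python3 leaf.py;  python3 - <<'E'
from h import *
cam('wrist','pics/w6.png')
E
```

```text
21.275 [-43.27 163.66 214.67] th 0.822 R 125.2 40.08209494360556 0.0 [-0.1 -0.2  0.1] [ 0.04 -0.02 -0.02] [-3.1415e+00 -3.0000e-04  3.0900e+00]
-63 114 [65.7 69.  70.9] 168.1
-55 137 [68.6 69.8 70.9] 168.1
-47 93 [68.4 69.9 71.4] 168.2
-39 126 [68.7 70.1 71.1] 168.8
-31 211 [68.5 69.9 71.1] 168.2
-23 206 [68.2 70.  71.1] 168.3
-15 191 [68.4 69.9 70.8] 168.3
-7 190 [68.7 69.9 70.9] 168.4
1 183 [68.7 69.9 71.1] 168.4
9 172 [68.5 69.9 71.1] 168.8
17 163 [68.6 70.  71. ] 169.2
25 1 [68.6 68.6 68.6] 175.1
```

View pics/w6.png

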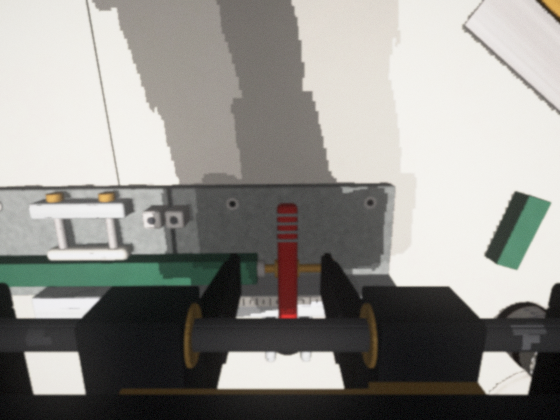

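The leaf lies flat (top z ≈ 70) and the bar's end touches the pad at about (260,268). I'll grip the tab from above.

Call:
jog_arm --pt "0 0 0 3.5 4.6 0 40" --pt "0 0 0 0 0 46 40" --pt "0 0 0 0 0 46.5 40" --pt "0 0 0 0 0 0 40" --pt "0 0 0 0 0 0 5" --pt "0 0 0 0 0 0 5" --pt "0 0 0 0 0 0 5" --pt "0 0 0 0 0 0 5"

```text
t: 22.38
eef_pos: [527.2, 160.3, 123.5]
tcp_rot: [-3.141, 0.002, 3.09]
ft_force: [-1.2, -9.1, 6.7]
opening: 0.143
grip_force: 30.0
```

Call:
jog_arm --pt "0 0 0 0 0 -5 5" --pt "0 0 0 -0.8 0 -8 5" --pt "0 0 0 -1.7 0 -9.8 5" --pt "0 0 0 -2.8 0 -9.6 5" --pt "0 0 0 -3.9 0 -9.2 5" --pt "0 0 0 -4.9 0 -8.7 5"

```text
t: 23.12
eef_pos: [540.8, 159.6, 172.8]
tcp_rot: [-3.141, -0.001, 3.09]
ft_force: [2.5, -4.3, -8.3]
opening: 0.149
grip_force: 30.0
```

```bash
python3 th.py; python3 leaf.py
```

```text
23.125 [-32.77 168.16 172.82] th 0.588 R 89.8 14.166114838165162 29.99740093946457 [ 2.5 -4.3 -8.3] [-0.69 -0.15  0.21] [-3.1406e+00 -7.0000e-04  3.0900e+00]
-47 539 [116.4 120.1 123.8] 168.2
-39 322 [120.1 123.  124.3] 168.7
-31 136 [115.7 117.6 120.3] 168.2
-23 125 [109.7 112.6 114.6] 169.1
-15 62 [107.6 109.  110. ] 168.4
17 54 [84.  85.4 86.5] 169.5
25 139 [79.2 81.7 83.9] 169.2
33 123 [74.3 76.6 78.9] 169.2
41 187 [71.1 71.9 73. ] 169.2
```

Call:
jog_arm --pt "0 0 0 -5.8 0 -8.1 5" --pt "0 0 0 -6.7 0 -7.4 5" --pt "0 0 0 -7.5 0 -6.6 5" --pt "0 0 0 -8.2 0 -5.7 5" --pt "0 0 0 -8.8 0 -4.7 5" --pt "0 0 0 -9.3 0 -3.7 5" --pt "0 0 0 -9.6 0 -2.6 5" --pt "0 0 0 -9.9 0 -1.5 5" --pt "0 0 0 -10 0 -0.4 5"

```text
t: 24.3
eef_pos: [616.1, 156.2, 214.0]
tcp_rot: [-3.141, -0.002, 3.089]
ft_force: [-6.1, -2.5, 2.7]
opening: 0.146
grip_force: 30.0
```

```bash
python3 th.py; python3 leaf.py
```

```text
24.3 [ 42.62 168.63 214.04] th 1.578 R 91.0 13.845861745198587 29.985719919204712 [-6.1 -2.5  2.7] [-0.42  1.57  0.08] [-3.1412e+00 -2.4000e-03  3.0895e+00]
-7 25 [108.  108.8 110.5] 169.6
1 368 [109.4 110.8 111.9] 168.6
9 364 [110.4 111.6 112.9] 169.1
17 344 [111.4 112.5 113.7] 168.8
25 906 [112.5 135.  167.5] 169.1
33 560 [113.8 167.  168.2] 169.1
```

Call:
jog_arm --pt "0 0 0 -8 0 0 5" --pt "0 0 0 -8 0 0.5 5" --pt "0 0 0 0 0 0 5" --pt "0 0 0 0 0 0 40" --pt "0 0 0 0 0 0 40" --pt "0 0 0 0 0 0 40" --pt "0 0 0 0 0 -50 40" --pt "0 0 0 0 0 -50 40" --pt "0 0 0 30 -30 -30 40" --pt "0 0 0 0 0 0 40"

```text
t: 25.6
eef_pos: [600.3, 126.2, 345.7]
tcp_rot: [3.141, 0.004, 3.089]
ft_force: [-0.6, 0.1, 0.1]
opening: 0.423
grip_force: 0.0
```

```bash
python3 th.py; python3 leaf.py
python3 - <<'E'
from h import *
d=cam('wrist','pics/w7.png')
hsv=cv2.cvtColor(d['color'],cv2.COLOR_RGB2HSV);H,S,V=[hsv[...,i] for i in range(3)]
v,u=np.nonzero((H>60)&(H<95)&(S>90)); J=np.array([rel(p) for p in world(d,u,v)]); J=J[(abs(J[:,2]-40)<5)&(abs(J[:,0])<15)&(J[:,1]<180)]
print('bar',np.percentile(J[:,1],[.3,99.7]),np.percentile(J[:,0],[1,99]),np.median(J[:,2]))
E
```

```text
25.6 [ 28.42 137.86 345.74] th 1.51 R 223.2 40.1811229011219 0.0 [-0.6  0.1  0.1] [ 0.    0.02 -0.05] [3.1409 0.0045 3.0886]
1 45 [105.7 113.8 116.7] 168.4
9 135 [115.3 116.4 117.7] 168.4
17 130 [114.7 116.1 117.4] 168.6
25 123 [114.2 115.9 117.1] 167.9
33 135 [108.6 115.4 116.6] 168.1
41 141 [108.9 166.8 168.8] 168.1
bar [-69.98414383 143.12221796] [-8.47413214  9.49944142] 40.26751223833321
```

View pics/w7.png

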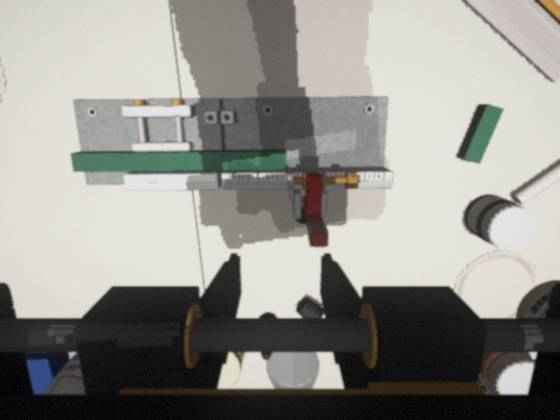

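The stop is upright, with its tip at about x 45, z 167. The bar lies on the fence with its end at the pad position, and the gripper is clear of everything, so I'll hand it in.

```bash
python3 -c "
from cell import env; print(env.job_done())"
```

```text
the job is handed in; nothing more can be done
None
```

I handed the job in, with no verdict returned. The bar was gauged against the stop's pad with an estimated 6–8 N for about half a second, then the stop was flipped back upright. The last picture showed the bar's end still at the pad position, the stop raised and the gripper clear.

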